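Weigh the pack on the utility-room balance

ROBOT

A 6-joint arm with a two-finger parallel gripper is mounted at the origin on the work surface. World frame = base frame: x ahead of the robot, y to its left, z up, the work surface at z = 0. Lengths are in m, angles in degrees, forces in N, time in s.
With the tool pointing down it reaches from about 0.375 to 0.975 m from the base axis. Payload 3.8 kg.
Tool frame: the origin (TCP) lies midway between the tips of the shut fingers; the grasp point (between the pads) lies 19 mm behind it (robot.grip_point_offset is the distance from the TCP to the grasp point, in m); z points along the fingers, y is the line along which they close (so a half turn about z gives the same grasp; the last joint's range is limited). The gripper opens to 88 mm and grips with 3 to 60 N. Pads are 18 mm wide; open, the fingers measure 123 mm over their backs; the gripper's body (75 mm by 187 mm) begins 45 mm behind the grasp point.
Start: joints at [-66.114, 15.12, 91.902, -0, 72.978, -2.114], TCP at [0.296, -0.607, 0.239] pointing down, gripper open.
Joint ranges: [-150.88, 150.88], [-54.13, 125.18], [17.81, 147.31], [-75.09, 255.09], [0, 152.58], [-146.25, 146.25]. Speed limits (degrees/s): [147.25, 147.25, 180, 180, 180, 180].

INTERFACE

Orientations are given as a 3x3 rotation matrix whose columns are the frame's x, y, z axes.
In Python, from rig import robot gives the robot as it stands. The module is installed in compiled form; this text tells all that it offers.
- The arm moves only by the tool carry_out, never from a script. Its argument "plan" is a list that holds one entry, the list of rows, each a list of 6 numbers: the shift along the tool's x, y, z in units of 0.02 m (1.0 is 0.02 m), then the turn, a rotation vector about the tool's x, y, z in units of 6 degrees (1.0 is 6 degrees). A call has 1 to 12 rows; each row shifts and turns the commanded pose from where the row before left it, along the tool's axes as they then stand; what a row does not reach is not made up. A row lasts 1/8 s, in which the tool goes at most 62.5 mm and 10.7 degrees, less where a joint would pass 70% of its speed; a pose out of reach is approached as far as the arm can. A call with a number of a shift or a turn outside -1 to 1 is refused whole. A call with a gripper value outside its range is refused whole. "gripper" is the finger opening in mm, from 0 to 88.1, set as the call begins (left out, the last holds). The fingers move at their own pace and stop on an object; the grip force is fixed at half the most. Time passes only in rows, so rows that do not move let the fingers close. It gives the time, the measured TCP pose, the force, the opening and the grip force at its end, in the units of the state.
- robot.read_state(): the state, without advancing time (a new reading comes with each control period).
- robot.snapshot(name): name is "scene" or "top" or "wrist"; returns the picture (420x560x3 uint8, red, green, blue); there is no depth.
- robot.calibration(name): a dict with "camera_matrix" (3x3 intrinsics, pixels), "distortion" ([k1, k2, p1, p2, k3] as OpenCV has them; the pictures are not rectified), "R" (3x3) and "t" (3): a world point X has camera coordinates R X + t; the wrist camera has in their place "hand_eye" (4x4, takes a point from camera to tool coordinates, whose origin is the TCP and whose axes are the flange's). Camera axes: x right, y down, z forward; pixel columns grow to the right and rows downward; lengths in m; the calibration is good to about 2 mm. A picture is of the moment at which its call begins: read the wrist's pose just before it. calibration takes no time and is no camera call.
- robot.finish_job(): hands the job in; it is judged then, once.
The state is a dict: "time": time; "joint_pos": joint angles; "dq": joint speeds; "effort": joint torques, N m; "tool_pos": TCP position; "orientation": TCP orientation; "force": force on the tool from outside, world axes, zero at the start; "ft_torque": the same for the moment, N m; "grip_width": finger opening in m; "finger_force": force on a finger pad.
Only numpy, scipy, OpenCV 4.12 (cv2) and the standard library are available. Lean on these libraries where they do the work, as an engineer would, in place of code of your own. Each camera call takes 0.05 s, during which the arm holds its last target. There are 200 camera calls.

TASK

One of the two laundry packs stands on the two-pan balance and holds its pan down. Slide weights from the ledge across onto the empty raised pan until the beam floats level, and leave on the ledge any weight that is not needed. Do not lift the weights off, and leave both packs and the other things on the worktop where they are.

Things in the scene. Friction and masses are not known exactly. Their poses are not given: they have to be found in the camera images.
- balance: fixed two-pan counter balance of grey metal and steel, 700 mm long (its y), 190 mm wide (its x). Origin: centre of its underside, on the worktop; z up. The beam lies along y, pivoted above the origin. Along y: pack shelf (-345 to -208 mm), load pan (-205 to -95), white index plate with a black level mark in the middle (up to 195 mm high), weight pan (95 to 205), weight ledge (208 to 345)
- beam (a joint): tilt of the beam, rad: 0 level, positive when the weight pan is down; stops at -0.075 (the start) and +0.075. It leaves a stop only within about 150 g of balance, then settles in about 1 s, at about 0.005 rad for every 10 g of difference, wherever on the pans things stand. A thin upright pointer on the beam stands before the index plate's mark when level
- weight_pan_top (a point): middle of the upper face of the weight pan, a steel plate 190 (x) by 110 mm (y) that stays horizontal, 85 mm above the worktop when the beam is level, 96 mm when fully up, 74 mm when fully down. A 10 mm high, 3 mm thick lip runs along its inner edge and two ends; the side towards the ledge is open. It moves with the pan
- load_pan_top (a point): middle of the upper face of the load pan, the mirror image of the weight pan; moves with the pan
- ledge_top (a point): middle of the upper face of the fixed weight ledge, a flat aluminium plate 190 (x) by 137 mm (y) without lips, 98 mm above the worktop: 1.5 mm above the weight pan when that is fully up, with a 3 mm gap between them
- shelf_top (a point): middle of the upper face of the fixed pack shelf, a like plate 74 mm above the worktop, beside the load pan
- weight1_center (a point): centre (half-way up) of weight 1, one of three identical loose aluminium blocks, 40 mm wide (x), 62 mm long (y), 38 mm high, 250 g each. They start side by side on the ledge, each opposite the empty pan, long sides roughly along the balance's y, about 60 mm apart centre to centre (about 20 mm free between neighbours)
- weight2_center (a point): centre (half-way up) of weight 2, one of three identical loose aluminium blocks, 40 mm wide (x), 62 mm long (y), 38 mm high, 250 g each. They start side by side on the ledge, each opposite the empty pan, long sides roughly along the balance's y, about 60 mm apart centre to centre (about 20 mm free between neighbours)
- weight3_center (a point): centre (half-way up) of weight 3, one of three identical loose aluminium blocks, 40 mm wide (x), 62 mm long (y), 38 mm high, 250 g each. They start side by side on the ledge, each opposite the empty pan, long sides roughly along the balance's y, about 60 mm apart centre to centre (about 20 mm free between neighbours)
- tub_center (a point): centre of a closed round white plastic tub, 89 mm across, 118 mm high, weighing about as much as two weights. It stands either on the load pan or on the pack shelf
- carton_center (a point): centre of a closed brown carton, 100 by 65 by 45 mm high, weighing about as much as one weight. It stands on the other of the two places
- bottle: bystander: grey bottle 72 mm across, 150 mm high, standing on the worktop beyond the balance; origin at the centre of its underside
- brush: bystander: brush lying on the worktop beyond the balance
- mug: bystander: white mug, 80 mm across, 90 mm high; origin at the centre of its underside
Things that resemble listed ones, but are neither listed nor needed, are in the scene too. Leave any brown or yellow look-alike of the part that bears weight1_center alone.

How it is judged:
By the outcome, as a careful person would: the job done as asked, in the order asked, and still so for the second after the job is handed in, with the robot touching nothing.
It also fails if it takes over 51 s, if anything falls off the work surface, if the arm or the gripper's body presses on something with over 40 N, if the wrist force passes 120 N, or if a joint passes its speed limit or range.

## Working session

There is one attempt and no reset: what is moved stays moved. The work goes in short steps, Python scripts to look and compute and a tool call to move; the robot and the scene stay as the last step left them, time stands still between calls to the robot, and variables do not carry over. Pictures are saved under pics/ and viewed, at most 10 in all, crops included, and the job is handed in when it is done.

Besides the shell and the picture viewer there is one more tool, called after "Request:" as name(argument=value, ...) on one line, values as JSON. carry_out: Moves the arm, as the interface text tells. Its arguments: {"type":"object","properties":{"plan":{"type":"array","items":{"type":"array","items":{"type":"array","items":{"type":"number","minimum":-1,"maximum":1}}}},"gripper":{"type":"number"}},"required":["plan"]}

```bash
mkdir -p pics
python3 - <<'E'
from rig import robot
import cv2,numpy as np
for n in("scene","top"):
    cv2.imwrite(f"pics/{n}0.png",robot.snapshot(n)[:,:,::-1])
    c=robot.calibration(n);print(n,{k:np.round(v,4).tolist() for k,v in c.items()})
print(robot.calibration("wrist"))
s=robot.read_state();print(s["tool_pos"],np.round(s["orientation"],3),s["time"],robot.grip_point_offset)
E
```

```text
scene {'camera_matrix': [[484.6501, 0.0, 282.3532], [0.0, 484.6501, 211.92], [0.0, 0.0, 1.0]], 'distortion': [0.0259, 0.0, 0.0, 0.0, 0.0], 'R': [[-0.4292, 0.9032, -0.0061], [0.78, 0.3672, -0.5067], [-0.4554, -0.2222, -0.8621]], 't': [0.2342, -0.4058, 1.6319]}
top {'camera_matrix': [[422.9465, 0.0, 283.5509], [0.0, 422.9465, 216.0562], [0.0, 0.0, 1.0]], 'distortion': [-0.0838, 0.0, 0.0, 0.0, 0.0], 'R': [[-0.0109, -0.9999, 0.0012], [-0.9988, 0.0108, -0.0484], [0.0483, -0.0017, -0.9988]], 't': [0.0112, 0.5426, 1.0667]}
{'camera_matrix': array([[318.89869778,   0.        , 281.08191125],
       [  0.        , 318.89869778, 213.13078829],
       [  0.        ,   0.        ,   1.        ]]), 'distortion': array([-0.0385211,  0.       ,  0.       ,  0.       ,  0.       ]), 'hand_eye': array([[-2.49064846e-04, -9.50930662e-01, -3.09403965e-01,
         7.96391059e-02],
       [ 9.99998919e-01, -6.85289667e-04,  1.30120628e-03,
        -8.91336029e-04],
       [-1.44938829e-03, -3.09403306e-01,  9.50929805e-01,
        -1.45414137e-01],
       [ 0.00000000e+00,  0.00000000e+00,  0.00000000e+00,
         1.00000000e+00]])}
[ 0.29566255 -0.60610698  0.23752773] [[ 0.899  0.438 -0.001]
 [ 0.438 -0.899  0.002]
 [ 0.    -0.002 -1.   ]] 0.1 0.0187
```

View pics/scene0.png

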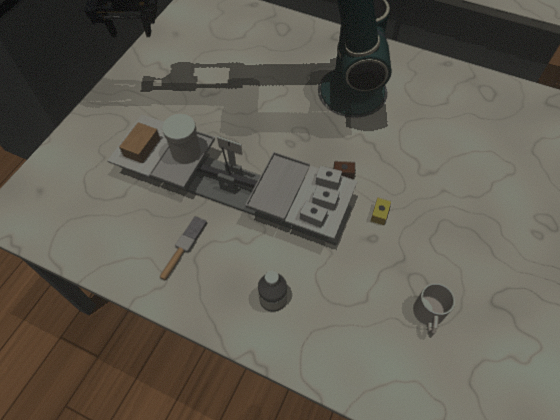

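View pics/top0.png

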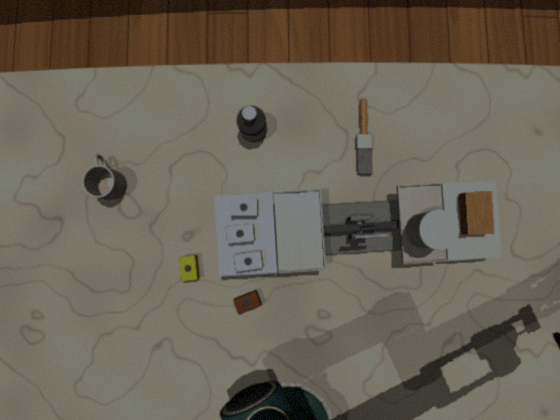

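The top view shows the tub on the load pan and the carton on the shelf, so two weights are needed. The weights are near pixels (244,207), (240,234) and (248,261) on the ledge. The ledge spans about (216,195) to (275,277), and the pan lies to its right.

```bash
cat > h.py <<'E'
from rig import robot
import cv2,numpy as np
def back(name,px,z):
    c=robot.calibration(name);R=np.array(c["R"]);t=np.array(c["t"])
    u=cv2.undistortPoints(np.array(px,float).reshape(-1,1,2),np.array(c["camera_matrix"]),np.array(c["distortion"])).reshape(-1,2)
    d=np.c_[u,np.ones(len(u))]@R; o=-R.T@t
    return o+d*((z-o[2])/d[:,2])[:,None]
E
python3 - <<'E'
from h import *
im=cv2.imread("pics/top0.png")
cv2.imwrite("pics/crop0.png",cv2.resize(im[180:320,170:350],None,fx=4.2,fy=4.2,interpolation=cv2.INTER_CUBIC))
print(back("top",[(244,207),(240,234),(248,261)],.136).round(3))
print(back("top",[(216,195),(273,193),(275,275),(219,277)],.098).round(3))
E
```

```text
[[0.558 0.095 0.136]
 [0.497 0.104 0.136]
 [0.436 0.087 0.136]]
[[0.59  0.165 0.098]
 [0.593 0.03  0.098]
 [0.401 0.027 0.098]
 [0.397 0.158 0.098]]
```

View pics/crop0.png

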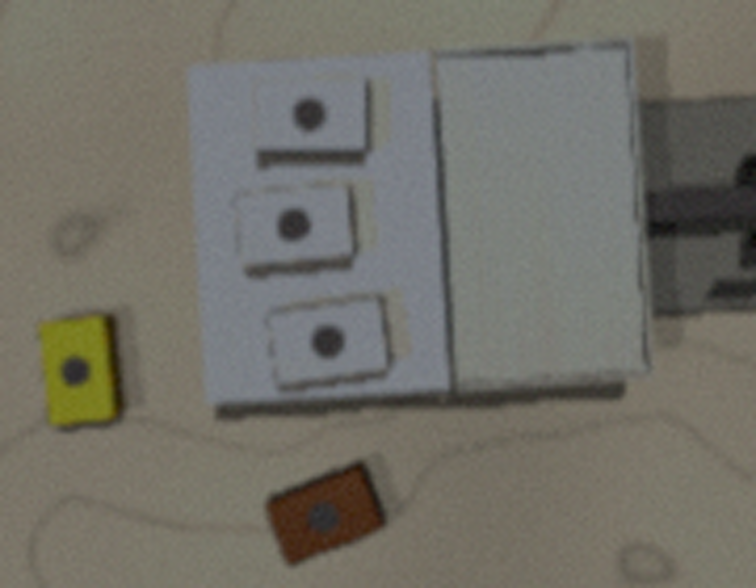

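Request:
carry_out(plan=[[[0,0,-0.15,0,0,-0.92],[0,0,-0.15,0,0,-0.92],[0,0,-0.15,0,0,-0.92],[0,0,-0.15,0,0,-0.92],[0,0,-0.15,0,0,-0.92],[0,0,-0.15,0,0,-0.92],[0,0,-0.15,0,0,-0.92],[0,0,-0.15,0,0,-0.92],[0,0,-0.15,0,0,-0.92],[0,0,-0.15,0,0,-0.92],[0,0,-0.15,0,0,-0.92],[0,0,-0.15,0,0,-0.92]]], gripper=4)

```text
time: 1.6
tool_pos: [0.2957, -0.6063, 0.274]
orientation: [[-0.042, 0.999, -0.001], [0.999, 0.042, 0.001], [0.001, -0.001, -1.0]]
force: [0.4, 0.3, -0.8]
grip_width: 0.0038
finger_force: 0.0
```

Request:
carry_out(plan=[[[1,0.38,0,0,0,0],[1,0.38,0,0,0,0],[1,0.38,0,0,0,0],[1,0.38,0,0,0,0],[1,0.38,0,0,0,0],[1,0.38,0,0,0,0],[1,0.38,0,0,0,0],[1,0.38,0,0,0,0],[1,0.38,0,0,0,0],[1,0.38,0,0,0,0],[1,0.38,0,0,0,0],[1,0.38,0,0,0,0]]])

```text
time: 3.1
tool_pos: [0.3781, -0.362, 0.2747]
orientation: [[-0.039, 0.999, 0.0], [0.999, 0.039, -0.0], [-0.0, 0.0, -1.0]]
force: [0.4, 0.0, -1.4]
grip_width: 0.004
finger_force: 0.0
```

Request:
carry_out(plan=[[[1,0.38,0,0,0,0],[1,0.38,0,0,0,0],[1,0.38,0,0,0,0],[1,0.38,0,0,0,0],[1,0.38,0,0,0,0],[1,0.38,0,0,0,0],[1,0.38,0,0,0,0],[1,0.38,0,0,0,0],[1,0.38,0,0,0,0],[1,0.38,0,0,0,0],[1,0.38,0,0,0,0],[1,0.38,0,0,0,0]]])

```text
time: 4.6
tool_pos: [0.4595, -0.1186, 0.2748]
orientation: [[-0.039, 0.999, 0.0], [0.999, 0.039, -0.0], [-0.0, 0.0, -1.0]]
force: [0.2, -0.0, -0.6]
grip_width: 0.0042
finger_force: 0.0
```

Request:
carry_out(plan=[[[1,0.38,0,0,0,0],[1,0.38,0,0,0,0],[1,0.38,0,0,0,0],[1,0.38,0,0,0,0],[1,0.38,0,0,0,0],[1,0.38,0,0,0,0],[1,0.38,0,0,0,0],[1,0.38,0,0,0,0],[1,0.38,0,0,0,0],[1,0.38,0,0,0,0],[1,0.38,0,0,0,0],[1,0.38,0,0,0,0]]])

```text
time: 6.1
tool_pos: [0.5414, 0.1248, 0.2747]
orientation: [[-0.039, 0.999, 0.0], [0.999, 0.039, -0.0], [-0.0, 0.0, -1.0]]
force: [-0.0, -1.1, 0.1]
grip_width: 0.0043
finger_force: 0.0
```

Run:
```python
from h import *
s=robot.read_state();print(s["tool_pos"],np.round(s["orientation"],3),s["time"],s["grip_width"],s["force"])
cv2.imwrite("pics/wrist1.png",robot.snapshot("wrist")[:,:,::-1])
c=robot.calibration("wrist");T=np.eye(4);T[:3,:3]=s["orientation"];T[:3,3]=s["tool_pos"];W=np.linalg.inv(T@c["hand_eye"])
# predict: weight dots, ledge inner-edge ends
P=np.array([[.558,.095,.136],[.497,.104,.136],[.436,.087,.136],[.593,.03,.098],[.401,.024,.098],s["tool_pos"]])
print(cv2.projectPoints(P,cv2.Rodrigues(W[:3,:3])[0],W[:3,3],c["camera_matrix"],c["distortion"])[0].reshape(-1,2).round(0))
```

```text
[0.54144917 0.12484067 0.2746954 ] [[-0.039  0.999  0.   ]
 [ 0.999  0.039 -0.   ]
 [-0.     0.    -1.   ]] 6.1 0.004304931214301441 [-0.01060444 -1.09857363  0.10691357]
[[298. 232.]
 [234. 220.]
 [171. 235.]
 [324. 274.]
 [155. 272.]
 [283. 275.]]
```

View pics/wrist1.png

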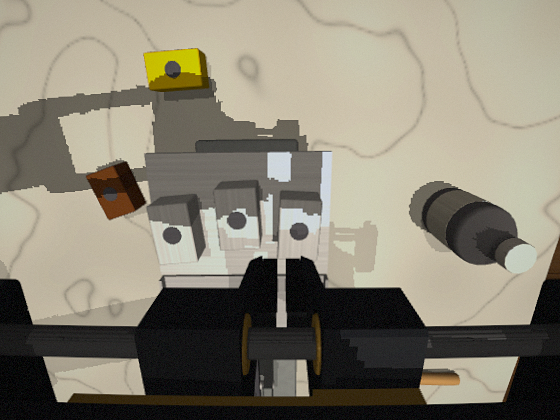

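The wrist view confirms the weights: dots at (299,231), (237,220) and (172,236), within 3 px of prediction.

Request:
carry_out(plan=[[[0.85,0.38,0,0,0,0],[0.85,0.38,0,0,0,0],[0,0,0.93,0,0,0],[0,0,0.93,0,0,0],[0,0,0.93,0,0,0],[0,0,0.93,0,0,0],[0,0,0.93,0,0,0],[0,0,0.93,0,0,0],[0,0,0.93,0,0,0],[0,0,0.93,0,0,0],[0,0,0.93,0,0,0],[0,0,0,0,0,0]]])

```text
time: 7.65
tool_pos: [0.5534, 0.1577, 0.105]
orientation: [[-0.039, 0.999, -0.004], [0.999, 0.039, -0.001], [-0.001, -0.004, -1.0]]
force: [-1.0, 0.6, 0.3]
grip_width: 0.004
finger_force: 0.0
```

Request:
carry_out(plan=[[[-0.5,0,0,0,0,0],[-0.5,0,0,0,0,0],[-0.5,0,0,0,0,0],[-0.5,0,0,0,0,0],[-0.5,0,0,0,0,0],[-0.5,0,0,0,0,0]]])

```text
time: 8.4
tool_pos: [0.5578, 0.0976, 0.1078]
orientation: [[-0.039, 0.999, 0.001], [0.999, 0.039, 0.0], [0.0, 0.001, -1.0]]
force: [0.2, 3.3, 3.2]
grip_width: 0.0038
finger_force: 1.7
```

Request:
carry_out(plan=[[[-0.4,0,0,0,0,0],[-0.4,0,0,0,0,0],[-0.4,0,0,0,0,0],[-0.4,0,0,0,0,0],[-0.4,0,0,0,0,0],[-0.4,0,0,0,0,0],[-0.4,0,0,0,0,0],[-0.4,0,0,0,0,0],[-0.4,0,0,0,0,0],[-0.4,0,0,0,0,0],[0,0,0,0,0,0]]])

```text
time: 9.78
tool_pos: [0.5606, 0.0173, 0.1074]
orientation: [[-0.038, 0.999, 0.0], [0.999, 0.038, -0.001], [-0.001, 0.0, -1.0]]
force: [0.0, -0.1, 0.3]
grip_width: 0.0038
finger_force: 0.0
```

Run:
```python
from h import *
im=robot.snapshot("top")[:,:,::-1]
cv2.imwrite("pics/top2.png",cv2.resize(im[140:300,170:380],None,fx=3.7,fy=3.7,interpolation=cv2.INTER_CUBIC))
```

```text
(no output)
```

View pics/top2.png

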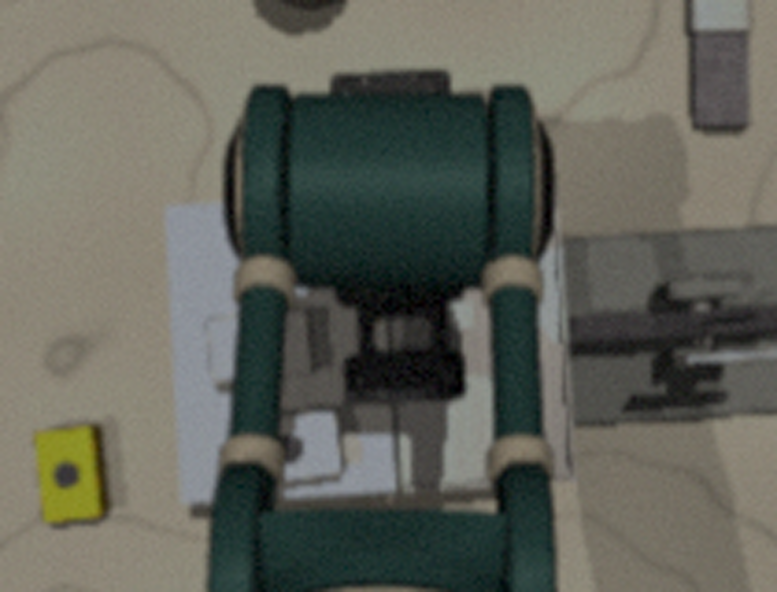

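The pan is hidden under the arm, so I'm backing out to the lane behind weight 2 and looking again from there.

Request:
carry_out(plan=[[[0.97,0,0,0,0,0],[0.97,0,0,0,0,0],[0.97,0,0,0,0,0],[0.97,0,0,0,0,0],[0.97,0,0,0,0,0],[0.97,0,0,0,0,0],[0.97,0,0,0,0,0],[0.97,0,0,0,0,0],[0,-1,0,0,0,0],[0,-1,0,0,0,0],[0,-1,0,0,0,0],[0,0,0,0,0,0]]])

```text
time: 11.32
tool_pos: [0.4933, 0.1712, 0.1071]
orientation: [[-0.04, 0.999, -0.001], [0.999, 0.04, -0.0], [-0.0, -0.001, -1.0]]
force: [0.0, -0.3, -0.3]
grip_width: 0.0041
finger_force: 0.0
```

Run:
```python
from h import *
im=robot.snapshot("top")[150:300,170:400,::-1];w=robot.snapshot("wrist")[:,:,::-1]
a=cv2.resize(im,(460,300),interpolation=cv2.INTER_CUBIC);b=cv2.resize(w,(340,300))
s=robot.snapshot("scene")[110:260,100:400,::-1]
cv2.imwrite("pics/m3.png",np.vstack([np.hstack([a,b]),np.hstack([cv2.resize(s,(600,300)),np.zeros((300,200,3),np.uint8)])]))
print(robot.read_state()["tool_pos"])
```

```text
[0.49544102 0.17124349 0.10766643]
```

View pics/m3.png

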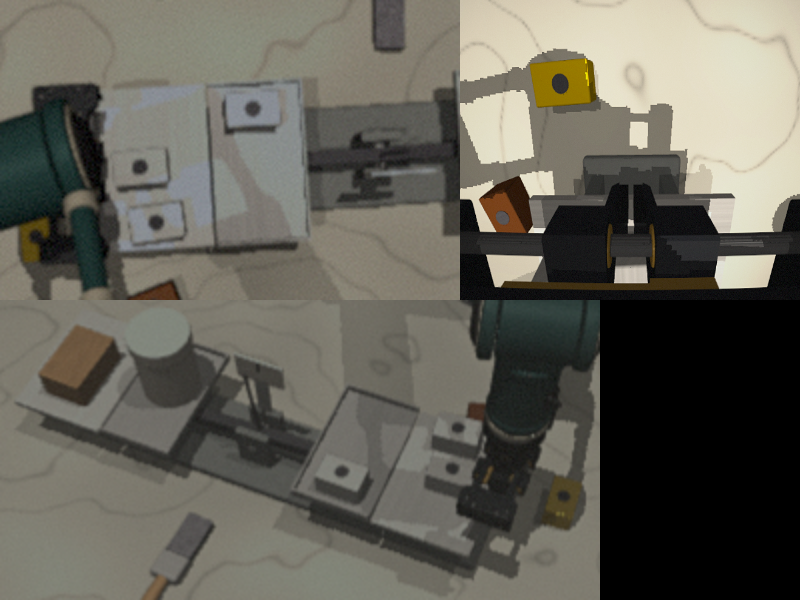

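Weight 1 is fully on the pan, with its dot at (253,108) in the crop and about 17 mm in from the open edge. Next is weight 2.

Request:
carry_out(plan=[[[-0.5,0,0,0,0,0],[-0.5,0,0,0,0,0],[-0.4,0,0,0,0,0],[-0.4,0,0,0,0,0],[-0.4,0,0,0,0,0],[-0.4,0,0,0,0,0],[-0.4,0,0,0,0,0],[-0.4,0,0,0,0,0],[-0.4,0,0,0,0,0],[-0.4,0,0,0,0,0],[-0.4,0,0,0,0,0],[-0.4,0,0,0,0,0]]])

```text
time: 12.98
tool_pos: [0.4985, 0.0705, 0.1074]
orientation: [[-0.039, 0.999, 0.0], [0.999, 0.039, 0.0], [0.0, 0.0, -1.0]]
force: [-0.4, 2.1, 0.7]
grip_width: 0.0035
finger_force: 1.0
```

Request:
carry_out(plan=[[[-0.4,0,0,0,0,0],[-0.4,0,0,0,0,0],[-0.4,0,0,0,0,0],[-0.4,0,0,0,0,0],[-0.4,0,0,0,0,0],[-0.4,0,0,0,0,0],[-0.4,0,0,0,0,0],[0,0,0,0,0,0]]])

```text
time: 13.98
tool_pos: [0.5007, 0.0142, 0.1074]
orientation: [[-0.038, 0.999, 0.0], [0.999, 0.038, -0.0], [-0.0, 0.0, -1.0]]
force: [-0.9, -0.5, -0.4]
grip_width: 0.0039
finger_force: 0.0
```

Request:
carry_out(plan=[[[0.8,0,0,0,0,0],[1,0,0,0,0,0],[1,0,0,0,0,0],[1,0,0,0,0,0],[1,0,0,0,0,0],[1,0,0,0,0,0],[1,0,0,0,0,0],[1,0,0,0,0,0],[0,0,-1,0,0,0],[0,0,-1,0,0,0],[0,0,-1,0,0,0],[0,0,0,0,0,0]]])

```text
time: 15.48
tool_pos: [0.4957, 0.1722, 0.1692]
orientation: [[-0.04, 0.999, 0.004], [0.999, 0.04, 0.001], [0.001, 0.004, -1.0]]
force: [-0.2, 0.0, -0.7]
grip_width: 0.0041
finger_force: 0.0
```

Run:
```python
from h import *
im=robot.snapshot("top")[150:300,170:400,::-1]
a=cv2.resize(im,(460,300),interpolation=cv2.INTER_CUBIC)
sc=robot.snapshot("scene")[:,:,::-1];s=sc[110:260,100:400]
z=cv2.resize(sc[130:200,200:280],(340,300),interpolation=cv2.INTER_CUBIC)
cv2.imwrite("pics/m4.png",np.vstack([np.hstack([a,z]),np.hstack([cv2.resize(s,(600,300)),np.zeros((300,200,3),np.uint8)])]))
```

```text
(no output)
```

View pics/m4.png

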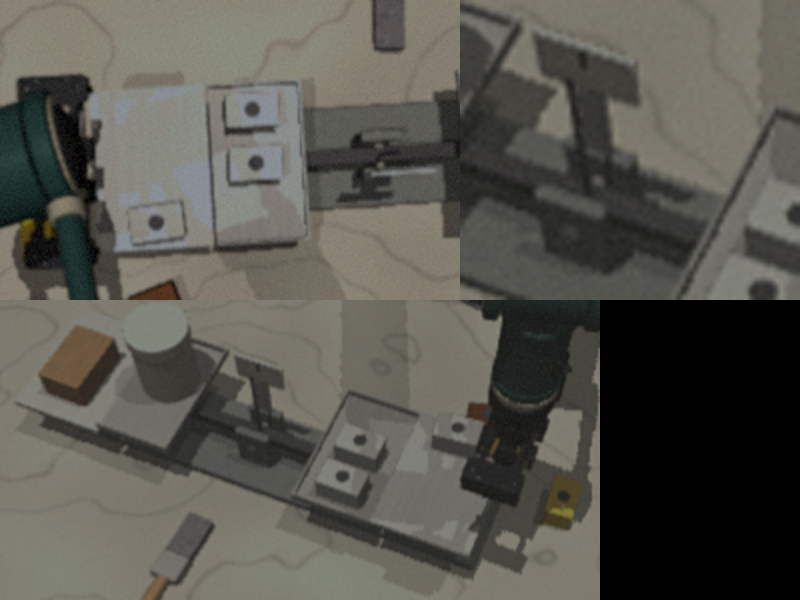

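Both weights are on the pan, at (252,108) and (256,163), and weight 3 is still on the ledge. The beam has moved, so I'll let it settle and check it against the mark.

Request:
carry_out(plan=[[[0,0,-0.5,0,0,0],[0,0,0,0,0,0],[0,0,0,0,0,0],[0,0,0,0,0,0],[0,0,0,0,0,0],[0,0,0,0,0,0],[0,0,0,0,0,0],[0,0,0,0,0,0],[0,0,0,0,0,0],[0,0,0,0,0,0],[0,0,0,0,0,0],[0,0,0,0,0,0]]])

```text
time: 17.08
tool_pos: [0.4944, 0.1709, 0.1773]
orientation: [[-0.039, 0.999, -0.0], [0.999, 0.039, 0.0], [0.0, -0.0, -1.0]]
force: [0.2, 0.1, 1.0]
grip_width: 0.0041
finger_force: 0.0
```

Run:
```python
from h import *
a=cv2.imread("pics/scene0.png");b=np.mean([robot.snapshot("scene")[:,:,::-1].astype(float) for _ in range(4)],0).astype(np.uint8)
f=lambda im:cv2.resize(cv2.convertScaleAbs(im[130:195,208:258],alpha=1.8),(400,520),interpolation=cv2.INTER_CUBIC)
cv2.imwrite("pics/p5.png",np.hstack([f(a),f(b)]))
print(robot.read_state()["time"])
```

```text
17.275
```

View pics/p5.png

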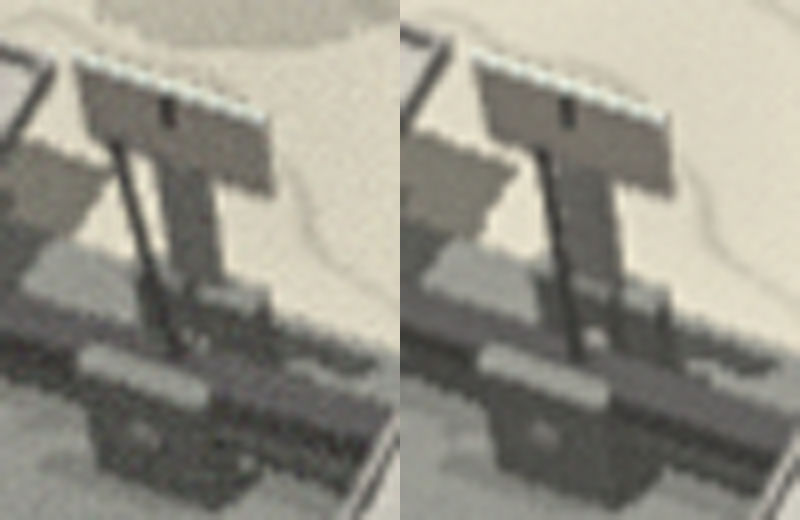

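The pointer has left its stop, swinging from (118,140) to (142,150) in the zoom. Parallax makes it hard to read, so I'll get the tilt from how far the pans have moved.

Run:
```python
from h import *
c=robot.calibration("scene")
pr=lambda P:cv2.projectPoints(np.array(P,float),cv2.Rodrigues(np.array(c["R"]))[0],np.array(c["t"]),np.array(c["camera_matrix"]),np.array(c["distortion"]))[0].reshape(-1,2)
a=cv2.imread("pics/scene0.png",0);b=np.mean([robot.snapshot("scene")[:,:,::-1].astype(float) for _ in range(4)],0).astype(np.uint8);b=cv2.cvtColor(b,cv2.COLOR_BGR2GRAY)
def track(x,y,n):
    t=a[y-n:y+n,x-n:x+n];up=8
    R=cv2.matchTemplate(cv2.resize(b[y-n-9:y+n+9,x-n-9:x+n+9],None,fx=up,fy=up,interpolation=cv2.INTER_CUBIC),cv2.resize(t,None,fx=up,fy=up,interpolation=cv2.INTER_CUBIC),cv2.TM_CCOEFF_NORMED)
    _,m,_,l=cv2.minMaxLoc(R);return np.array(l)/up-9,round(m,3)
print("tub top",track(180,123,14),"carton",track(140,142,12))
P=[.49,-.27,.192];print(pr([P]),"level shift tub +11mm",np.diff(pr([P,[.49,-.27,.203]]),axis=0))
print("pan corner",track(277,156,8),"expected -11mm",np.diff(pr([[.405,-.08,.106],[.405,-.08,.095]]),axis=0),pr([[.405,-.08,.106]]))
# pointer pivot/mark: balance origin = ledge inner edge point - .208 along y
o=np.array([.497,.027])-.208*np.array([-.04,1]);print("origin",o)
for th in(-.075,-.02,0,.02):
    for h in(.15,.175):
        q=[o[0]+.0-.04*(0)+.02, o[1]+ (h-.085)*th, h];print(th,h,pr([q]))
```

```text
tub top (array([-0.875, -2.875]), 0.976) carton (array([0., 0.]), 0.995)
[[199.99735872 129.98454756]] level shift tub +11mm [[-0.63381229 -2.6967728 ]]
pan corner (array([0.5, 2.5]), 0.964) expected -11mm [[0.05383749 2.37376575]] [[277.93827177 150.88344055]]
origin [ 0.50532 -0.181  ]
-0.075 0.15 [[222.85893991 159.77603709]]
-0.075 0.175 [[221.17611315 153.86533429]]
-0.02 0.15 [[224.02495648 160.23364922]]
-0.02 0.175 [[222.81641716 154.5047767 ]]
0 0.15 [[224.44929813 160.40018289]]
0 0.175 [[223.41355489 154.73755411]]
0.02 0.15 [[224.87381904 160.5667856 ]]
0.02 0.175 [[224.01104726 154.9704667 ]]
```

The tub rose 2.9 px where 2.7 would be level, and the weight pan dropped 2.5 px where 2.4 would be level. The beam is level and the carton hasn't moved, so I'm handing the job in.

```bash
python3 -c "
from rig import robot
print(robot.finish_job())"
```

```text
the job is handed in; nothing more can be done
None
```

I slid two weights onto the raised pan and the beam now floats level to within what the camera images show; the third weight stayed on the ledge, the packs and other things were left alone, and the job is handed in (about 17.5 s of the 51 s used).

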